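# Unlock and draw the index plunger of the platen head

### The arm

A 7-joint arm with a two-finger parallel gripper is mounted at the origin on a cart in front of the work surface, level with it; the furniture and walls round the work are solid. World frame = base frame: x ahead of the robot, y to its left, z up, the work surface at z = 0. Lengths are in m, angles in rad, forces in N, time in s.
With the tool pointing down it reaches from about 0.35 to 0.775 m from the base axis. Payload 3.1 kg.
Tool frame: the origin (TCP) lies midway between the tips of the shut fingers; the grasp point (between the pads) lies 19 mm behind it; z points along the fingers, y is the line along which they close (so a half turn about z gives the same grasp; the last joint's range is limited). The gripper opens to 85 mm and grips with 20 to 120 N. Pads are 22 mm wide; open, the fingers measure 114 mm over their backs; the gripper's body (76 mm by 85 mm) begins 54 mm behind the grasp point. The pads swing forward as they close: fully open they stand 13 mm farther back than shut.
Start: joints at [-1.345, 0.311, 0.014, 1.512, -0.004, 1.319, -0.027], TCP at [0.146, 0.53, 0.231] pointing down, gripper open.
Joint ranges: [-2.7, 2.7], [-0.3, 1.91], [-1.27, 1.3], [0.12, 2.57], [-1.44, 4.58], [0.2, 2.03], [-3.05, 3.05]. Speed limits (rad/s): [2.79, 2.79, 3.14, 3.14, 3.14, 3.14, 3.14].

### API

Orientations are given as a unit quaternion [x, y, z, w].
In Python, from station import status, imaging, order, nets gives the robot as it stands. The module is installed in compiled form; this text tells all that it offers.
- The arm moves only by the tool drive_tool, never from a script. Its argument "steps" is a list of rows, each a list of 3 entries, a list of its own where there are three numbers: the shift along the world's x, y, z as a fraction of full scale, then the turn about the world's z as a fraction of full scale, then the opening, from 0 (shut) to 1 (fully open). In form: [[[x, y, z], twist, claw], ...]. A call has 1 to 10 rows; each row is the pose to reach, as a shift and turn from the pose commanded when the call began, turning the shorter way round; what a row does not reach only later rows make up. Full scale, the value 1, is 25 cm for a shift and 180 degrees for a turn. A row lasts 1/8 s, in which the tool goes at most 62.5 mm and 10.7 degrees, less where a joint would pass 70% of its speed; a pose out of reach is approached as far as the arm can. A call with a number of a shift or a turn outside -1 to 1 is refused whole. A call with a gripper value outside its range is refused whole. The fingers move at their own pace and stop on an object; the grip force is fixed at half the most. Time passes only in rows, so rows that repeat a pose let the fingers close. It gives the time, the measured TCP pose, the force, the opening and the grip force at its end, in the units of the state.
- status.state(): the state, without advancing time (a new reading comes with each control period).
- imaging.grab_frame(name): name is "side" or "top" or "wrist"; returns a dict with "pixels" (480x640x3 uint8, red, green, blue), "camera_matrix" (3x3 intrinsics, pixels), "view" (4x4, takes a point from world to camera coordinates). Camera axes: x right, y down, z forward; pixel columns grow to the right and rows downward; lengths in m; the calibration is good to about 2 mm. A picture is of the moment at which its call begins. There is no depth.
- order.hand_in(): hands the job in; it is judged then, once.
Trained networks look in a picture, given as the dict that the camera call returned (one of the last four; its "shot" number tells which), for a name from the list of things; names that differ only in an ending like _2 or _b are one class to them, and where a whole thing is asked for, a point or a joint stands for the part that bears it (a point fixed in the world has none). Each returns a list of dicts, best first, with "p" (0 to 1); they miss things now and then, are a little off and sometimes report something else, mostly with a low value. They report only what shows in the picture. A call takes as long as a camera call.
- nets.trace(picture, name): "region" (480x640 bool, what is visible of it) and "xy" ([column, row] in pixels, amid what is visible of it).
The state is a dict: "t": time; "qpos": joint angles; "joint_velocities": joint speeds; "joint_efforts": joint torques, N m; "ee_pos": TCP position; "ee_rot": TCP orientation; "force": force on the tool from outside, world axes, zero at the start; "ft_torque": the same for the moment, N m; "finger_gap": finger opening in m; "grasp_force": force on a finger pad.
Only numpy, scipy, OpenCV 4.12 (cv2) and the standard library are available. Lean on these libraries where they do the work, as an engineer would, in place of code of your own. Each camera call takes 0.05 s, during which the arm holds its last target. There are 200 camera calls.

### The job

The platen head on the table is locked by a sprung index plunger, and a sliding catch keeps the plunger down. Slide the catch by its orange grip until the white line is at the green mark, then grip the black plunger knob, pull it straight up as far as it goes, out of its seat hole, and keep holding it there so that I can swing the platen: finish still holding it, do not let go. Leave the catch at the mark and the other things on the table where they are.

Things in the scene. Friction and masses are not known exactly. Their poses are not given: they have to be found in the camera images.
- fixture: platen index head fixed on the table: base 150 x 135 x 12 mm, steel index disc (top z = 22 mm), short blue platen arm toward +x; a foot to y = -165 mm carries the grey catch guide. Origin: under the base's centre, on the table; z up. Plunger axis at x = -30, y = 0 mm; the catch slides along +y at x = -30 mm. Only catch grip and knob rise above z = 52 mm. Place and yaw vary.
- catch (a joint): locking catch, slides along the fixture's +y, m, 0 to 0.060; 0.042 = at the green mark; starts at 0 to 0.022, so it must go toward the plunger. Stays where left (friction 1.5 N). Its slotted plate (top z = 50 mm, 36 mm wide) reaches round the plunger and blocks it, save within 4 mm of 0.042, where a window lets the plunger's collar rise.
- catch_grip (a point): centre of the top of the orange catch grip (white line on its middle): upright block 28 mm along fixture x, 20 mm along fixture y, 34 mm tall, z = 50 to 84 mm above the table. Moves with the catch; axes as the fixture's. Guide lips (top z = 52 mm) run 19 to 23 mm either side of its middle in fixture x.
- catch_mark (a point): where catch_grip is when the catch is at the green mark (green lines across both guide lips and down the guide's front); fixed on the fixture at x = -30, y = -95 mm, z = 84 mm.
- plunger (a joint): lift of the index plunger, m: 0 seated in its hole, 0.016 fully back (hard stop). Spring force pulling it down 6 N when seated, about 11 N fully back. The nose sits 8 mm deep in the disc.
- plunger_knob (a point): centre of the top of the black plunger knob (red dot), 87 mm above the table when seated: a round knob 28 mm dia., straight gripping sides from 23 to 3 mm below the top, on a 20 mm neck 8 mm tall. 95 mm in fixture +y from the green mark. Moves with the plunger.
- seat_hole (a point): the mouth of the hole in the index disc under the plunger, on the plunger's axis, 22 mm above the table.
- tape_measure: yellow tape measure, 32 x 82 x 61 mm, a bystander; origin under its centre.
- white_roll: white tape roll lying flat, 60 mm dia., 19 mm high, a bystander; origin under its centre.
- date_stamp: wooden hand stamp, 24 x 48 x 62 mm, a bystander; origin under its centre.
- thread_cone_1: red thread cone, 65 mm dia., 100 mm high, a bystander; origin under its centre.

How it is judged:
By the outcome, as a careful person would: the job done as asked, in the order asked, and still so for the second after the job is handed in, while the arm keeps its last pose, push and grip.
It also fails if it takes over 38 s, if anything falls off the work surface, if the arm or the gripper's body presses on something with over 40 N, if the wrist force passes 120 N, or if a joint passes its speed limit or range.

## Working session

There is one attempt and no reset: what is moved stays moved. The work goes in short steps, Python scripts to look and compute and a tool call to move; the robot and the scene stay as the last step left them, time stands still between calls to the robot, and variables do not carry over. Pictures are saved under pics/ and viewed, at most 10 in all, crops included, and the job is handed in when it is done.

Besides the shell and the picture viewer there is one more tool, called as name(argument=value, ...), one argument or row to a line, values as JSON. drive_tool: Moves the arm, as the interface text tells. Its arguments: {"type":"object","properties":{"steps":{"type":"array","items":{"type":"array"}}},"required":["steps"]}

```bash
mkdir -p pics; cat > h.py <<'E'
import numpy as np, cv2
from station import status, imaging, order, nets
def ray(f,xy):
    K=f["camera_matrix"];V=f["view"];R=V[:3,:3];t=V[:3,3]
    d=R.T@np.linalg.inv(K)@np.array([xy[0],xy[1],1.0]);return -R.T@t,d
def atz(f,xy,z):
    c,d=ray(f,xy);return c+d*(z-c[2])/d[2]
def proj(f,p):
    q=f["camera_matrix"]@(f["view"][:3,:3]@np.array(p)+f["view"][:3,3]);return q[:2]/q[2]
def tri(obs):
    A=np.zeros((3,3));b=np.zeros(3)
    for f,xy in obs:
        c,d=ray(f,xy);d=d/np.linalg.norm(d);P=np.eye(3)-np.outer(d,d);A+=P;b+=P@c
    return np.linalg.solve(A,b)
def save(f,n): cv2.imwrite(n,f["pixels"][:,:,::-1])
E
python3 - <<'E'
from h import *
s=status.state();print(s["t"],s["ee_pos"],s["ee_rot"],s["force"],s["finger_gap"])
F={n:imaging.grab_frame(n) for n in("side","top")}
for n,f in F.items():
    save(f,f"pics/{n}0.png")
    print(n,"cam",ray(f,(320,240))[0].round(3))
    for o in("fixture","catch_grip","catch_mark","plunger_knob","seat_hole","tape_measure","white_roll","date_stamp","thread_cone_1"):
        try:
            for r in nets.trace(f,o)[:2]: print(n,o,round(r["p"],2),np.round(r["xy"],1),r["region"].sum(),atz(f,r["xy"],.085).round(3))
        except Exception as e: print(o,e)
E
```

```text
0.0 [0.14530067 0.52969571 0.23022061] [ 1.33445693e-01  9.91055424e-01 -1.17523758e-03 -1.13270109e-04] [-0.29720986 -0.35525782  0.1561356 ] 0.0853869760571394
side cam [-0.086 -1.165  0.683]
side fixture 0.81 [297.3 257.2] 2382 [ 0.422 -0.052  0.085]
side catch_grip 0.68 [295.6 256.1] 294 [ 0.42  -0.045  0.085]
side catch_mark 0.88 [301.5 258. ] 2465 [ 0.429 -0.059  0.085]
side plunger_knob 0.51 [295.  236.9] 159 [0.463 0.054 0.085]
side seat_hole 0.59 [298.  257.1] 2427 [ 0.423 -0.052  0.085]
side tape_measure 0.88 [274.3 211.1] 338 [0.481 0.233 0.085]
side white_roll 0.63 [297.2 214.6] 209 [0.528 0.186 0.085]
side date_stamp 0.59 [379.2 355.4] 424 [ 0.393 -0.456  0.085]
side date_stamp 0.4 [297.1 255.3] 400 [ 0.425 -0.043  0.085]
side thread_cone_1 0.96 [447.  327.3] 1340 [ 0.555 -0.433  0.085]
top cam [ 3.58e-01 -1.00e-03  1.30e+00]
top fixture 0.76 [300.3 246.5] 3521 [0.489 0.059 0.085]
top catch_grip 0.66 [315.2 264.2] 600 [0.444 0.02  0.085]
top catch_mark 0.61 [300.3 251.5] 3505 [0.476 0.059 0.085]
top seat_hole 0.76 [300.5 250.6] 3535 [0.479 0.059 0.085]
top tape_measure 0.82 [187.5 230. ] 405 [0.53  0.357 0.085]
top white_roll 0.66 [192.9 208.9] 391 [0.586 0.345 0.085]
top date_stamp 0.54 [460.8 267.3] 151 [ 0.44  -0.356  0.085]
top thread_cone_1 0.92 [459.2 205.7] 487 [ 0.602 -0.356  0.085]
```

```bash
python3 - <<'E'
import cv2,numpy as np
a=cv2.imread("pics/top0.png")[190:320,230:390];b=cv2.imread("pics/side0.png")[180:310,220:380]
cv2.imwrite("pics/c1.png",np.vstack([cv2.resize(a,None,fx=2.3*1.6,fy=2.3,interpolation=2) if 0 else cv2.resize(a,(369,300),interpolation=2),cv2.resize(b,(369,300),interpolation=2)]))
a=cv2.resize(a,(400,325),interpolation=2);b=cv2.resize(b,(400,325),interpolation=2)
cv2.imwrite("pics/c1.png",np.hstack([a,b]))
E
```

```text
(no output)
```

View pics/c1.png

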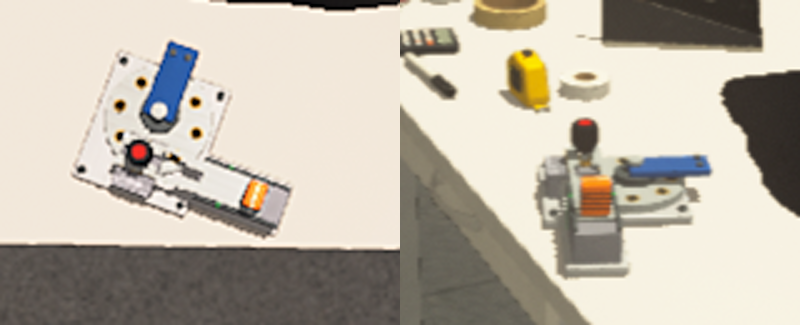

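View pics/top0.png

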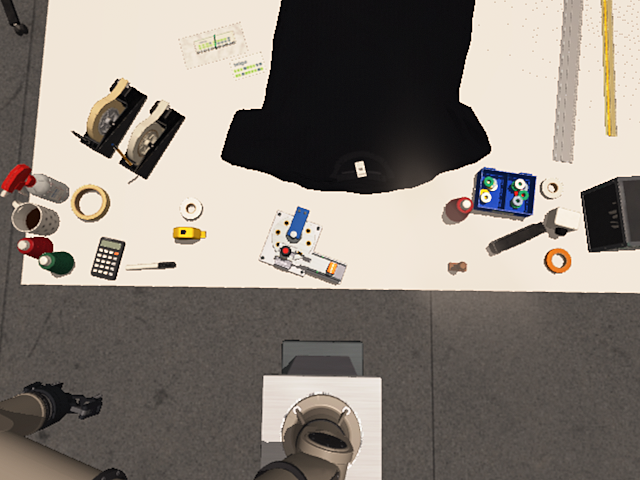

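```bash
cat >> h.py <<'E'
def blob(f,kind,box):
    x0,y0,x1,y1=box;p=f["pixels"][y0:y1,x0:x1];h=cv2.cvtColor(p,cv2.COLOR_RGB2HSV).astype(int);H,S,Vv=h[...,0],h[...,1],h[...,2]
    m={"red":((H<4)|(H>174))&(S>150)&(Vv>90),"orange":(H>=5)&(H<20)&(S>140)&(Vv>120),"green":(H>45)&(H<85)&(S>90)&(Vv>60)}[kind]
    n,l,st,c=cv2.connectedComponentsWithStats(m.astype(np.uint8),connectivity=8)
    if n<2: return None
    i=1+np.argmax(st[1:,4]);return c[i]+[x0,y0],st[i,4],[(c[j]+[x0,y0]).round(1).tolist()+[int(st[j,4])] for j in range(1,n)]
E
python3 - <<'E'
from h import *
F={n:imaging.grab_frame(n) for n in("side","top")}
box={"top":(230,190,390,320),"side":(220,180,380,310)}
for n,f in F.items():
    for k in("red","orange","green"):
        b=blob(f,k,box[n]);print(n,k,b)
    print(atz(f,blob(f,"red",box[n])[0],.087), atz(f,blob(f,"orange",box[n])[0],.084))
print(tri([(f,blob(f,"red",box[n])[0]) for n,f in F.items()]))
E
```

```text
side red (array([293.5, 228.6]), np.int32(10), [[293.5, 228.6, 10]])
side orange (array([297.89570552, 257.94478528]), np.int32(163), [[231.5, 197.0, 2], [294.0, 245.0, 3], [297.9, 257.9, 163]])
side green (array([305., 257.]), np.int32(1), [[305.0, 257.0, 1]])
[0.47866441 0.09832715 0.087     ] [ 0.42203658 -0.0540704   0.084     ]
top red (array([285.09677419, 250.32258065]), np.int32(31), [[285.1, 250.3, 31]])
top orange (array([329.19354839, 267.12903226]), np.int32(31), [[286.8, 222.0, 6], [285.0, 224.0, 1], [308.5, 229.0, 2], [277.0, 230.0, 3], [307.2, 231.4, 5], [276.5, 233.5, 2], [279.0, 233.0, 1], [309.0, 242.0, 6], [278.0, 242.0, 1], [306.0, 243.0, 1], [276.0, 244.5, 2], [301.0, 253.0, 1], [329.2, 267.1, 31], [333.7, 268.6, 26]])
top green (array([316.5, 271.5]), np.int32(4), [[322.5, 257.0, 2], [316.5, 271.5, 4]])
[0.47878171 0.09868926 0.087     ] [ 0.43659566 -0.01641781  0.084     ]
[0.47881323 0.09869769 0.08682708]
```

drive_tool(
  steps=[
    [[0.3,-0.15,0],0,1],
    [[0.6,-0.4,0],0,1],
    [[0.8,-0.65,0],0,1],
    [[0.95,-0.85,0],0,1],
    [[1,-1,0],0,1],
    [[1,-1,0],-0.027,1],
    [[1,-1,0],-0.027,1],
  ],
)

```text
t: 1.98
ee_pos: [0.3986, 0.2756, 0.2317]
ee_rot: [0.18, 0.984, -0.001, 0.001]
force: [-0.3, 0.2, -1.0]
finger_gap: 0.0851
grasp_force: 0.0
```

drive_tool(
  steps=[
    [[0.05,-0.2,0],0,0.7],
    [[0.1,-0.4,0],0,0.7],
    [[0.15,-0.6,0],0,0.7],
    [[0.15,-0.8,0],0,0.7],
    [[0.15,-1,0],0,0.7],
    [[0.15,-1,0],0,0.7],
    [[0.15,-1,0],0,0.7],
  ],
)

```text
t: 2.85
ee_pos: [0.433, 0.0322, 0.2314]
ee_rot: [0.174, 0.985, 0.001, -0.0]
force: [-0.5, 1.1, -0.0]
finger_gap: 0.0597
grasp_force: 0.0
```

```bash
python3 - <<'E'
from h import *
s=status.state();print(s["t"],s["ee_pos"],s["ee_rot"],s["force"],s["finger_gap"])
f=imaging.grab_frame("wrist");save(f,"pics/w1.png");g=imaging.grab_frame("top")
for k in("red","orange","green"): 
    b=blob(f,k,(0,0,640,480)); print(k,b[:2] if b else b)
u=np.array([.343,.939,0]);k=np.array([.4788,.0987,.087])
print("pred knob",proj(f,k),"mark",proj(f,k-[0,0,.003]-.095*u),"grip",proj(f,[.435,-.022,.084]))
E
```

```text
2.85 [0.43301811 0.03221276 0.23138408] [ 1.74289547e-01  9.84694199e-01  6.98299014e-04 -2.49216677e-05] [-0.45301568  1.08053503 -0.00240857] 0.059704233352797474
red (array([421.60792952, 251.55506608]), np.int32(227))
orange (array([269.18404908, 250.4601227 ]), np.int32(326))
green (array([304.89473684, 216.57894737]), np.int32(19))
pred knob [421.58136202 250.69870771] mark [303.98961194 249.59317549] grip [262.89685656 249.94567683]
```

View pics/w1.png

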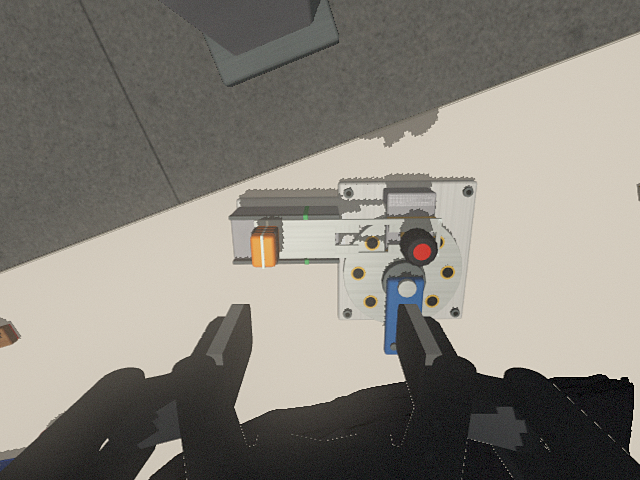

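The wrist picture shows the grip's white line at about (263,249), green marks at (305,217) and (306,262), and the knob's red dot at (422,252); the fixture's y axis runs along the image rows.

```bash
python3 - <<'E'
from h import *
f=imaging.grab_frame("wrist")
b=blob(f,"green",(280,190,330,280));print(b)
p=f["pixels"][225:275,245:285].astype(int)
w=(p.min(2)>170);ys,xs=np.nonzero(w);print("white",len(xs),xs.mean()+245,ys.mean()+225)
# restrict white to columns 258..268 between orange
w2=w.copy();w2[:,:13]=0;w2[:,24:]=0;w2[:5]=0;w2[40:]=0;ys,xs=np.nonzero(w2);wl=(xs.mean()+245,ys.mean()+225);print(wl,len(xs),ys.min()+225,ys.max()+225)
o=blob(f,"orange",(240,220,290,275));print("orange",o[2])
g=[atz(f,q[:2],.052) for q in b[2] if q[2]>3];print("green",np.round(g,4))
k=atz(f,blob(f,"red",(390,220,450,280))[0],.087);print("knob",k.round(4),"grip",atz(f,wl,.084).round(4),atz(f,(263.5,245),.084).round(4))
m=np.mean(g,0);d=k-m;print("mark",m.round(4),"len",np.hypot(*d[:2]),"ang",np.degrees(np.arctan2(d[1],d[0])))
d=g[1]-g[0];print("green ang",np.degrees(np.arctan2(d[1],d[0]))+90)
gr=atz(f,wl,.084);d=k-gr;print("grip-knob",np.hypot(*d[:2]),np.degrees(np.arctan2(d[1],d[0])))
R=status.state()["ee_rot"];from scipy.spatial.transform import Rotation as Ro
y=Ro.from_quat(R).as_matrix()[:,1];print("tool y ang",np.degrees(np.arctan2(y[1],y[0])))
E
```

```text
(array([304.58823529, 217.35294118]), np.int32(17), [[304.6, 217.4, 17], [305.6, 261.8, 13]])
white 613 265.2169657422512 258.8123980424144
(np.float64(261.2112676056338), np.float64(250.54929577464787)) 71 236 264
orange [[270.0, 233.0, 1], [254.9, 250.9, 289], [268.5, 250.5, 320], [273.0, 235.0, 1]]
green [[0.4281 0.0157 0.052 ]
 [0.4674 0.0018 0.052 ]]
knob [0.4797 0.0983 0.087 ] grip [ 0.435 -0.023  0.084] [ 0.4312 -0.0195  0.084 ]
mark [0.4478 0.0088 0.052 ] len 0.0951089361838619 ang 70.38903584096117
green ang 70.394409806129
grip-knob 0.12935352594864252 69.79333194056528
tool y ang 70.03280616651723
```

drive_tool(
  steps=[
    [[0.009,-0.15,-0.1],0,0.6],
    [[0.009,-0.21,-0.25],0,0.6],
    [[0.009,-0.21,-0.4],0,0.6],
    [[0.009,-0.21,-0.44],0,0.6],
    [[0.009,-0.21,-0.44],0,0.6],
    [[0.009,-0.21,-0.44],0,0.6],
    [[0.009,-0.21,-0.44],0,0.6],
  ],
)

```text
t: 3.88
ee_pos: [0.4365, -0.0218, 0.1226]
ee_rot: [0.175, 0.985, 0.0, 0.001]
force: [0.5, 1.1, 0.8]
finger_gap: 0.0509
grasp_force: 0.0
```

```bash
python3 - <<'E'
from h import *
f=imaging.grab_frame("wrist");save(f,"pics/w2.png")
s=status.state();print(s["t"],s["ee_pos"].round(4),s["ee_rot"],s["force"],s["finger_gap"])
b=blob(f,"orange",(0,0,640,480));print(b[2])
print(proj(f,[.435,-.0228,.084]))
E
```

```text
3.925 [ 0.4362 -0.0219  0.1224] [1.75123440e-01 9.84545734e-01 4.11614451e-04 1.14400947e-03] [ 0.54122529 -0.11630195 -0.8286479 ] 0.05116346648028954
[[512.0, 226.0, 1], [526.5, 226.0, 2], [533.0, 226.0, 1], [537.5, 226.0, 2], [544.0, 226.0, 1], [546.0, 226.0, 1], [549.5, 226.0, 2], [314.2, 239.5, 23], [330.5, 239.5, 24], [314.5, 243.0, 12], [325.5, 242.5, 2], [332.0, 242.0, 5], [336.0, 243.0, 1], [311.0, 245.4, 5], [315.0, 245.0, 1], [319.0, 245.0, 3], [330.0, 245.0, 11], [307.0, 249.0, 1], [314.0, 248.0, 11], [330.5, 248.0, 12], [520.5, 249.0, 2], [524.0, 249.0, 1], [530.0, 248.0, 1], [312.1, 277.0, 798], [332.8, 276.2, 793], [522.0, 251.0, 1], [460.7, 253.0, 3], [467.0, 253.0, 1], [469.5, 252.5, 2], [520.0, 253.0, 1], [518.0, 254.0, 1], [521.0, 255.0, 1], [473.0, 257.0, 1], [456.0, 258.0, 1], [521.5, 260.0, 2], [523.0, 263.0, 1], [457.0, 265.0, 1], [466.0, 268.0, 1], [434.0, 301.0, 1], [558.0, 301.0, 1], [455.0, 335.0, 1], [537.0, 335.0, 1], [544.0, 334.0, 1], [448.0, 341.5, 2], [461.0, 345.0, 1], [535.0, 346.0, 1]]
[322.89108603 278.74285369]
```

View pics/w2.png

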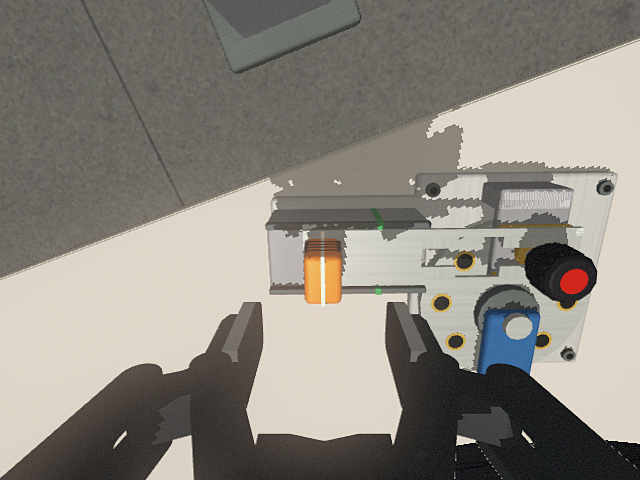

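The picture shows the grip between the fingers' line, white line at (323,277) as predicted, knob at (573,281). Descend and close.

drive_tool(
  steps=[
    [[-0.004,-0.002,-0.1],0,0.6],
    [[-0.004,-0.002,-0.18],0,0.6],
    [[-0.004,-0.002,-0.25],0,0.6],
    [[-0.004,-0.002,-0.25],0,0.6],
    [[-0.004,-0.002,-0.25],0,0.3],
    [[-0.004,-0.002,-0.25],0,0.15],
    [[-0.004,-0.002,-0.25],0,0],
    [[-0.004,-0.002,-0.25],0,0],
    [[-0.004,-0.002,-0.25],0,0],
    [[-0.004,-0.002,-0.25],0,0],
  ],
)

```text
t: 5.18
ee_pos: [0.4353, -0.0225, 0.06]
ee_rot: [0.175, 0.985, 0.0, 0.001]
force: [-1.3, 0.9, 6.9]
finger_gap: 0.0185
grasp_force: 59.3
```

drive_tool(
  steps=[
    [[0.008,0.021,0],0,0],
    [[0.015,0.043,0],0,0],
    [[0.023,0.064,0],0,0],
    [[0.03,0.085,0],0,0],
    [[0.038,0.107,0],0,0],
    [[0.045,0.127,0],0,0],
    [[0.045,0.127,0],0,0],
    [[0.045,0.127,0],0,0],
    [[0.045,0.127,0],0,0],
  ],
)

```text
t: 6.3
ee_pos: [0.4467, 0.0098, 0.06]
ee_rot: [0.175, 0.985, 0.001, 0.001]
force: [0.0, 0.7, 5.8]
finger_gap: 0.0191
grasp_force: 59.3
```

```bash
python3 - <<'E'
from h import *
F={n:imaging.grab_frame(n) for n in("wrist","side")}
f=F["wrist"];save(f,"pics/w3.png")
s=status.state();print(s["t"],s["ee_pos"].round(4),s["ee_rot"],s["force"],s["finger_gap"])
p=proj(f,[.4478,.009,.084]);print("mark",p, [proj(f,q) for q in ([.4281,.0157,.052],[.4674,.0018,.052])])
cv2.imwrite("pics/c3.png",np.hstack([cv2.resize(f["pixels"][200:400,220:420,::-1],(400,400)),cv2.resize(F["side"]["pixels"][200:300,240:340,::-1],(400,400),interpolation=2)]))
E
```

```text
6.4 [0.4467 0.0098 0.06  ] [1.74592536e-01 9.84639854e-01 6.11144969e-04 1.19574463e-03] [-0.69620176  0.90434352  5.55427469] 0.01906641212196732
mark [325.95136056 353.23352452] [array([324.30443148, 267.66751389]), array([325.24799766, 351.29536428])]
```

View pics/w3.png

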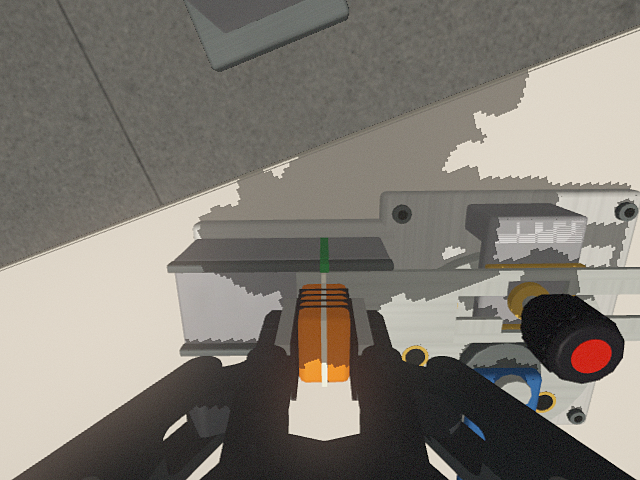

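The picture shows the white line at column 324 in line with the green mark at (324,252): the catch is at the mark. Release and go above the knob.

drive_tool(
  steps=[
    [[0,0,0],0,0.3],
    [[0,0,0],0,0.6],
    [[0,0,0],0,0.6],
    [[0,0,0.06],0,0.6],
    [[0,0,0.16],0,0.6],
    [[0,0,0.26],0,0.6],
    [[0.05,0.13,0.26],0,0.6],
    [[0.1,0.27,0.26],0,0.6],
    [[0.132,0.354,0.26],0,0.6],
    [[0.132,0.354,0.26],0,0.6],
  ],
)

```text
t: 7.65
ee_pos: [0.4788, 0.0991, 0.124]
ee_rot: [0.174, 0.985, -0.0, 0.0]
force: [0.1, 0.4, 0.6]
finger_gap: 0.0509
grasp_force: 0.0
```

drive_tool(
  steps=[
    [[0,0,0],0,0.6],
    [[0,0,0],0,0.6],
    [[0,0,0],0,0.6],
  ],
)

```text
t: 8.02
ee_pos: [0.4783, 0.0965, 0.1239]
ee_rot: [0.176, 0.984, -0.0, -0.0]
force: [0.3, 0.4, -0.4]
finger_gap: 0.0516
grasp_force: 0.0
```

```bash
python3 - <<'E'
from h import *
F={n:imaging.grab_frame(n) for n in("wrist","top")}
f=F["wrist"];save(f,"pics/w4.png")
s=status.state();print(s["t"],s["ee_pos"].round(4),s["ee_rot"],s["force"],s["finger_gap"])
b=blob(f,"red",(200,150,450,400));print(b[:2],atz(f,b[0],.087),"tcp->",proj(f,[*s["ee_pos"][:2],.087]))
E
```

```text
8.125 [0.4784 0.097  0.1238] [ 1.75926482e-01  9.84403307e-01 -1.84685020e-05 -3.13914442e-05] [-0.16511452  0.49012081  0.28176435] 0.051157610754252174
(array([329.58333333, 283.09302326]), np.int32(516)) [0.4795365  0.09818125 0.087     ] tcp-> [326.77647913 281.9136406 ]
```

View pics/w4.png

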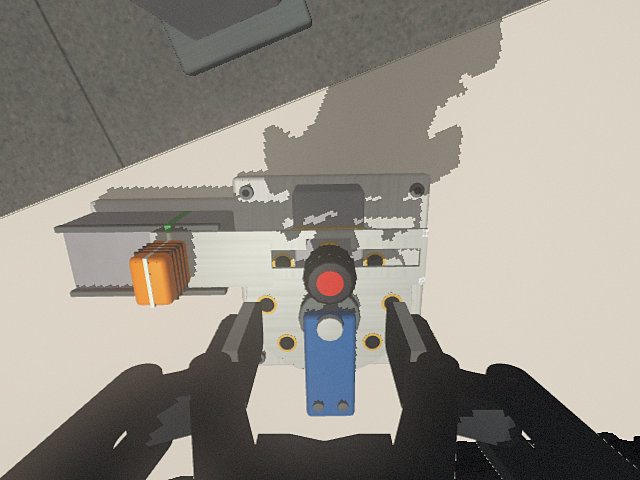

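The picture shows the catch still aligned with the green mark (168,230) and the knob's red dot at (330,283), midway between the fingers. Descend, close and hold.

drive_tool(
  steps=[
    [[0.005,0.004,-0.08],0,0.6],
    [[0.005,0.004,-0.17],0,0.6],
    [[0.005,0.004,-0.264],0,0.6],
    [[0.005,0.004,-0.264],0,0.6],
    [[0.005,0.004,-0.264],0,0.4],
    [[0.005,0.004,-0.264],0,0.2],
    [[0.005,0.004,-0.264],0,0],
    [[0.005,0.004,-0.264],0,0],
    [[0.005,0.004,-0.264],0,0],
    [[0.005,0.004,-0.264],0,0],
  ],
)

```text
t: 9.38
ee_pos: [0.4808, 0.0989, 0.0591]
ee_rot: [0.175, 0.985, 0.001, 0.001]
force: [-2.0, 0.2, 7.0]
finger_gap: 0.026
grasp_force: 59.2
```

Gripped (gap 26 mm). Pull up 16 mm slowly.

drive_tool(
  steps=[
    [[0,0,0.008],0,0],
    [[0,0,0.016],0,0],
    [[0,0,0.024],0,0],
    [[0,0,0.032],0,0],
    [[0,0,0.04],0,0],
    [[0,0,0.048],0,0],
    [[0,0,0.056],0,0],
    [[0,0,0.06],0,0],
    [[0,0,0.06],0,0],
    [[0,0,0.06],0,0],
  ],
)

```text
t: 10.62
ee_pos: [0.4806, 0.0989, 0.0722]
ee_rot: [0.175, 0.985, 0.0, 0.001]
force: [6.1, 1.3, -11.1]
finger_gap: 0.0261
grasp_force: 59.6
```

drive_tool(
  steps=[
    [[0,0,0.006],0,0],
    [[0,0,0.012],0,0],
    [[0,0,0.014],0,0],
    [[0,0,0.014],0,0],
    [[0,0,0.014],0,0],
  ],
)

```text
t: 11.25
ee_pos: [0.4806, 0.0988, 0.0753]
ee_rot: [0.175, 0.985, -0.0, 0.001]
force: [5.7, 1.8, -12.6]
finger_gap: 0.0262
grasp_force: 59.9
```

drive_tool(
  steps=[
    [[0,0,0.004],0,0],
    [[0,0,0.006],0,0],
    [[0,0,0.006],0,0],
    [[0,0,0.006],0,0],
  ],
)

```text
t: 11.75
ee_pos: [0.4805, 0.0988, 0.0754]
ee_rot: [0.175, 0.985, -0.0, 0.001]
force: [10.8, 1.6, -22.9]
finger_gap: 0.0258
grasp_force: 60.6
```

```bash
python3 - <<'E'
from h import *
F={n:imaging.grab_frame(n) for n in("wrist","side","top")}
s=status.state();print(s["t"],s["ee_pos"].round(4),s["force"].round(1),s["finger_gap"],s["grasp_force"])
for n,bx in(("wrist",(150,100,500,479)),("side",(240,180,340,280)),("top",(230,190,390,320))):
    print(n,(b:=blob(F[n],"red",bx)) and b[:2])
for n in F: print(n,proj(F[n],[.4796,.0984,.087]),proj(F[n],[.4796,.0984,.103]))
w=F["wrist"]["pixels"][:,:,::-1];save(F["wrist"],"pics/w5.png")
cv2.imwrite("pics/c5.png",np.hstack([cv2.resize(w[:,:480],(480,480)),cv2.resize(F["side"]["pixels"][195:295,250:315,::-1],(312,480),interpolation=2)]))
E
```

```text
11.9 [0.4805 0.0988 0.0754] [ 10.1   1.  -23.6] 0.026109479256821624 60.57748165447265
wrist (array([323.90430622, 354.4708134 ]), np.int32(1045))
side None
top None
wrist [324.67423738 330.34815979] [324.81063748 354.28806359]
side [293.82669606 228.53232612] [293.86906547 222.6999973 ]
top [285.21456277 250.01071996] [284.71663205 249.38239249]
```

View pics/c5.png

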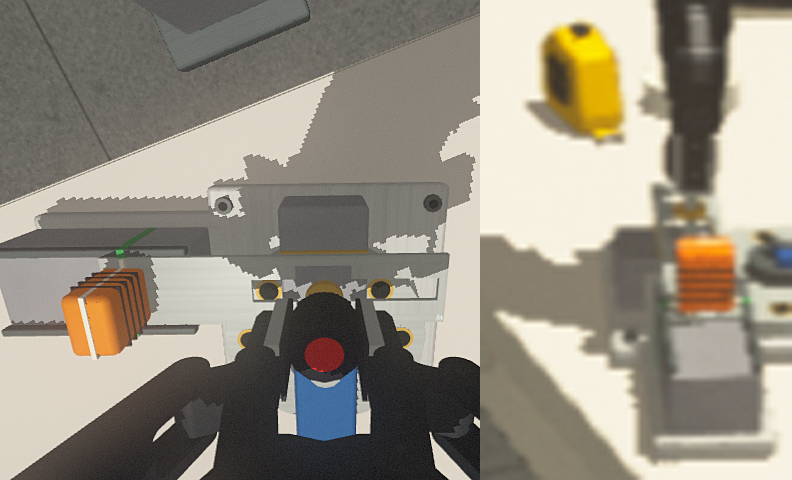

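The picture shows the red dot at (324,354), where a knob lifted 16 mm should appear. The force rose with no further motion, so it is at the stop. The catch line (118,262) is still at the green mark.

```bash
python3 -c "
from station import order
print(order.hand_in())"
```

```text
the job is handed in; nothing more can be done
None
```

The job is handed in: the catch is at the green mark, and the plunger is pulled up to its hard stop (16 mm) and still held in the gripper.

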